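Clear the jar filler's catch tray into the tote

TASK

The jar filler has finished: take the two spice jars out of its sloping catch tray, reaching in at a slant under the hood, and lay both flat, side by side, in the grey tote, lengthwise along the ribs of its floor. They are full glass, so grip them lightly, and since the tote's floor may be set at any height, feel each jar down onto it without pressing hard and without letting it drop. Leave the salt shaker in the tray and everything else where it is, and do not knock against the machine or the tote.

Things in the scene. Friction and masses are not known exactly. Their poses are not given: they have to be found in the camera images.
- machine: White counter-top jar filler, fixed. Origin on the worktop below the front lip of its catch tray, mid-width; +x points into the machine, y along the lip, z up. The tray rises towards +x at 35 degrees from the horizontal, with three lanes at y = -78, 0, +78 mm; its side walls stand at y = +-125 mm, up to 18 mm below the jar axes. The housing begins at x = 140 mm.
- tray_lip (a point): Where the axis of a jar in the middle lane meets the lip: machine x 0, z 52 mm; axes as the machine. Each jar lies on two 8 mm rails, 28 mm apart, that run up the slope; the steel pan is 31 mm below the jar axes, the top of the lip 6 mm below them (square to the slope).
- hood_edge (a point): Middle of the lower front edge of the hood, at machine x 20, z 255 mm; the hood is 270 mm wide and runs inwards over the tray, so a tool pointing straight down strikes it. A tool square to the slope, tilted 35 degrees with its wrist leaning back to the robot, goes in freely; a jar comes out by lifting 30 mm square to the slope, then back and up at 45 degrees.
- jar_a: Glass spice jar with a dark screw cap, a plain cylinder 41 mm in diameter and 105 mm long, about 0.11 kg. Origin: centre of its foot; its own z axis runs from foot to cap. At the start it lies in one of the three lanes of the catch tray, foot against the lip, cap end uphill. It takes a light grip only (about 25 N a finger).
- jar_a_mid (a point): Centre of jar_a, on its axis, 52.5 mm from its foot.
- jar_b: Glass spice jar with a dark screw cap, a plain cylinder 41 mm in diameter and 105 mm long, about 0.11 kg. Origin: centre of its foot; its own z axis runs from foot to cap. At the start it lies in one of the three lanes of the catch tray, foot against the lip, cap end uphill. It takes a light grip only (about 25 N a finger).
- jar_b_mid (a point): Centre of jar_b, on its axis, 52.5 mm from its foot.
- shaker: Salt shaker, 44 mm in diameter, 90 mm long, with a narrower metal-grey domed cap; it lies in the remaining lane of the catch tray and must stay there. Origin: centre of its foot; its z axis runs to the cap.
- tote: Grey open tote, fixed, 230 mm along its x axis, 165 mm along its y axis, 60 mm high, walls 5 mm, rim flange to 122 mm (x) and 90 mm (y) from the middle. Origin: centre of its underside; z up.
- tote_rim (a point): Centre of the tote's mouth, 60 mm above its underside. Inside lies a floor plate that can be set at different heights: its top is 14 to 46 mm below this point, which is not reported and must be felt (or seen). Low ribs on it (2.5 mm high, 14 mm apart) run along the tote's y axis and keep a jar from rolling.
- tumbler: Clear drinking glass, 80 mm wide, 91 mm high, origin at its foot. A bystander, to be left where it is.
- mug: White mug with pale stripes, 84 mm wide, 95 mm high, origin at its foot. A bystander, to be left where it is.
- candle: Tea light, 38 mm wide, 15 mm high, origin at its foot. A bystander, to be left where it is.
- dish: Small white china spoon dish, 65 x 134 mm, 15 mm high, origin at its foot. A bystander, to be left where it is.
- fork: Steel fork, 193 mm long, lying flat, origin under its middle. A bystander, to be left where it is.

How it is judged:
By the outcome, as a careful person would: the job done as asked, in the order asked, and still so for the second after the job is handed in, with the robot touching nothing.
It also fails if it takes over 64 s, if anything falls off the work surface, if the arm or the gripper's body presses on something with over 40 N, if the wrist force passes 120 N, or if a joint passes its speed limit or range.

ROBOT

A 7-joint arm with a two-finger parallel gripper is mounted at the origin on a cart in front of the work surface, level with it; the furniture and walls round the work are solid. World frame = base frame: x ahead of the robot, y to its left, z up, the work surface at z = 0. Lengths are in mm, angles in rad, forces in N, time in s.
With the tool pointing down it reaches from about 425 to 875 mm from the base axis. Payload 4.7 kg.
Tool frame: the origin (TCP) lies between the finger pads, 19 mm behind the fingertips; this is the grasp point; z points along the fingers, y is the line along which they close (so a half turn about z gives the same grasp; the last joint's range is limited). The gripper opens to 85 mm and grips with 20 to 120 N. Pads are 22 mm wide; open, the fingers measure 114 mm over their backs; the gripper's body (76 mm by 85 mm) begins 54 mm behind the grasp point. The pads swing forward as they close: fully open they stand 13 mm farther back than shut.
Start: joints at [-1.229, 0.321, -0.07, 1.45, 0.023, 1.371, -0.057], TCP at [209.301, 615.399, 250.049] pointing down, gripper open.
Joint ranges: [-2.86, 2.86], [-0.3, 2.09], [-1.38, 1.24], [0.06, 2.45], [-1.56, 4.7], [0.09, 2.05], [-2.69, 2.69]. Speed limits (rad/s): [2.57, 2.57, 3.14, 3.14, 3.14, 3.14, 3.14].

INTERFACE

Orientations are given as a unit quaternion [x, y, z, w].
In Python, from workcell import env, viewer, close_job, finder gives the robot as it stands.
- The arm moves only by the tool drive_tool, never from a script. Its argument "increments" is a list that holds one entry, the list of rows, each a list of 6 numbers: the shift along the world's x, y, z each as a share of 0.25 m, from -1 to 1, then the turn, a rotation vector about the world's x, y, z each as a share of 30 degrees, from -1 to 1. A call has 1 to 20 rows; each row is the pose to reach, as a shift and turn from the pose commanded when the call began; what a row does not reach only later rows make up. A row lasts 1/10 s, in which the tool goes at most 50 mm and 8.59 degrees, less where a joint would pass 70% of its speed; a pose out of reach is approached as far as the arm can. A call with a number of a shift or a turn outside -1 to 1 is refused whole. A call with a gripper value outside its range is refused whole. "grip" is the opening, from 0 (shut) to 1 (fully open), set as the call begins (left out, the last holds). The fingers move at their own pace and stop on an object; "newtons" is the grip in N (left out, the last holds). Time passes only in rows, so rows that repeat a pose let the fingers close. It gives the time, the measured TCP pose, the force, the opening and the grip force at its end, in the units of the state.
- env.read_state(): the state, without advancing time (a new reading comes with each control period).
- viewer.read_camera(name): name is "scene" or "top" or "wrist"; returns the picture (400x640x3 uint8, red, green, blue); there is no depth.
- viewer.camera_info(name): a dict with "camera_matrix" (3x3 intrinsics, pixels), "distortion" ([k1, k2, p1, p2, k3] as OpenCV has them; the pictures are not rectified), "R" (3x3) and "t" (3): a world point X has camera coordinates R X + t. Camera axes: x right, y down, z forward; pixel columns grow to the right and rows downward; lengths in mm; the calibration is good to about 2 mm. A picture is of the moment at which its call begins: read the wrist's pose just before it. camera_info takes no time and is no camera call; for the wrist camera it gives the pose at the moment of the call.
- close_job(): hands the job in; it is judged then, once.
Trained networks look in the newest picture that a camera, given by its name, has taken for a name from the list of things; names that differ only in an ending like _2 or _b are one class to them, and where a whole thing is asked for, a point or a joint stands for the part that bears it (a point fixed in the world has none). Each returns a list of dicts, best first, with "conf" (0 to 1); they miss things now and then, are a little off and sometimes report something else, mostly with a low value. They report only what shows in the picture. A call takes as long as a camera call.
- finder.look_for(camera, thing): "centre" ([x, y, z] in mm, in the coordinates of the camera as it stood for that picture, good to about 4 mm: the middle of the surface that is visible of it).
- finder.trace(camera, thing): "region" (400x640 bool, what is visible of it).
- finder.tip_of(camera, thing): "centre" ([x, y, z] in mm, in the coordinates of the camera as it stood for that picture, good to about 4 mm: a listed point, or the origin of a listed thing).
The state is a dict: "t": time; "q": joint angles; "qd": joint speeds; "joint_efforts": joint torques, N m; "eef_pos": TCP position; "tool_rot": TCP orientation; "ft_force": force on the tool from outside, world axes, zero at the start; "moment": the same for the moment, N m; "grip_width": finger opening in mm; "grasp_force": force on a finger pad.
Only numpy, scipy, OpenCV 4.12 (cv2) and the standard library are available. Lean on these libraries where they do the work, as an engineer would, in place of code of your own. Each camera call takes 0.05 s, during which the arm holds its last target. There are 200 camera calls.

## Working session

There is one attempt and no reset: what is moved stays moved. The work goes in short steps, Python scripts to look and compute and a tool call to move; the robot and the scene stay as the last step left them, time stands still between calls to the robot, and variables do not carry over. Pictures are saved under pics/ and viewed, at most 10 in all, crops included, and the job is handed in when it is done.

Besides the shell and the picture viewer there is one more tool, called after "Request:" by a JSON object that holds its "fn" and its "kwargs", one argument or row to a line. drive_tool: Moves the arm, as the interface text tells. Its arguments: {"type":"object","properties":{"increments":{"type":"array"},"grip":{"type":"number"},"newtons":{"type":"number"}},"required":["increments"]}

```bash
mkdir -p pics; cat > h.py <<'E'
import numpy as np, cv2
from scipy.spatial.transform import Rotation as Rn
from workcell import env, viewer, close_job, finder
def snap(cam,name=None):
    info=viewer.camera_info(cam); im=viewer.read_camera(cam)
    if name: cv2.imwrite(f'pics/{name}.png',im[...,::-1])
    return im,{k:np.array(v) for k,v in info.items()}
def w(i,c): return i['R'].T@(np.array(c)-i['t'])
def proj(i,P):
    return cv2.projectPoints(np.array(P,float).reshape(-1,3),cv2.Rodrigues(i['R'])[0],i['t'],i['camera_matrix'],i['distortion'])[0].reshape(-1,2)
E
python3 - <<'E'
from h import *
s=env.read_state(); print({k:np.round(v,3).tolist() for k,v in s.items()})
I={}
for c in ['scene','top','wrist']:
    im,I[c]=snap(c,c+'0'); print(c,'campos',np.round(-I[c]['R'].T@I[c]['t']))
for c in ['scene','top']:
    for n in ['machine','tray_lip','hood_edge','jar_a','jar_a_mid','shaker','tote','tote_rim']:
        print(c,n,[(round(float(d['conf']),2),np.round(w(I[c],d['centre'])).tolist()) for d in finder.tip_of(c,n)][:4])
E
cd pics; python3 -c "
import cv2,numpy as np
a=cv2.imread('scene0.png');b=cv2.imread('top0.png')
"
```

```text
{'t': 0.0, 'q': [-1.229, 0.322, -0.07, 1.452, 0.023, 1.371, -0.057], 'qd': [0.001, -0.001, 0.002, -0.001, 0.0, -0.001, -0.0], 'joint_efforts': [-0.001, -49.357, -0.383, -31.434, 0.013, 0.011, 0.0], 'eef_pos': [209.167, 614.899, 248.922], 'tool_rot': [0.163, 0.987, -0.001, -0.0], 'ft_force': [0.034, 0.063, -0.024], 'moment': [-0.001, -0.018, 0.053], 'grasp_force': 0.0, 'grip_width': 85.429}
scene campos [ 216. -740. 1338.]
top campos [ 514.  338. 1367.]
wrist campos [142. 639. 373.]
scene machine [(0.68, [714.0, 185.0, -3.0]), (0.6, [546.0, 313.0, 1.0])]
scene tray_lip [(0.57, [547.0, 313.0, 54.0])]
scene hood_edge [(0.83, [562.0, 327.0, 256.0])]
scene jar_a [(0.93, [596.0, 258.0, 52.0]), (0.56, [550.0, 316.0, 55.0]), (0.32, [545.0, 318.0, 2.0])]
scene jar_a_mid [(0.86, [584.0, 342.0, 83.0])]
scene shaker [(0.79, [506.0, 381.0, 51.0])]
scene tote []
scene tote_rim [(0.76, [519.0, 86.0, 59.0])]
top machine [(0.88, [549.0, 317.0, -5.0])]
top tray_lip [(0.97, [547.0, 313.0, 48.0])]
top hood_edge [(0.92, [564.0, 321.0, 252.0]), (0.24, [521.0, 77.0, 1.0])]
top jar_a [(0.45, [550.0, 316.0, 54.0]), (0.43, [591.0, 248.0, 48.0])]
top jar_a_mid [(0.42, [580.0, 342.0, 82.0])]
top shaker [(0.48, [506.0, 376.0, 52.0])]
top tote [(0.97, [518.0, 77.0, -0.0])]
top tote_rim [(0.87, [520.0, 78.0, 59.0])]
```

View pics/scene0.png

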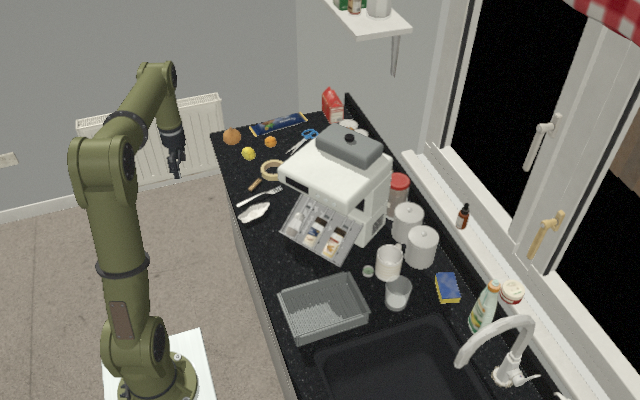

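View pics/top0.png

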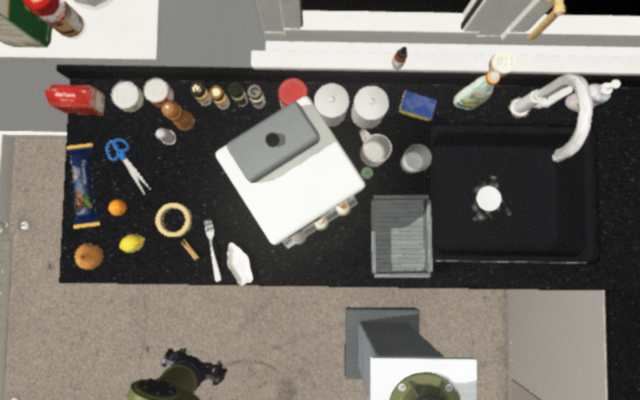

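Scene and top views: the machine is at top px (290,170). The tote is at (401,235) with its long side roughly along world x. Both jars lie in the middle and right lanes, and the shaker is in the left lane. Next I fit the poses and work out a slanted viewing position.

```bash
cat >> h.py <<'E'
from scipy.optimize import least_squares
def tot(yaw_tooly,tilt_az=None,tilt=0):
    """tool rotation: pointing down with tool y at azimuth deg, then tilted so z leans toward azimuth tilt_az"""
    a=np.radians(yaw_tooly); y=np.array([np.cos(a),np.sin(a),0]); z=np.array([0,0,-1.])
    R=Rn.from_matrix(np.c_[np.cross(y,z),y,z])
    if tilt:
        b=np.radians(tilt_az); R=Rn.from_rotvec(-np.radians(tilt)*np.array([-np.sin(b),np.cos(b),0]))*R
    return R
def step(p,R,n=None):
    s=env.read_state(); d=(np.array(p)-s['eef_pos'])/250; r=(R*Rn.from_quat(s['tool_rot']).inv()).as_rotvec()
    print('shift',np.round(d,3).tolist(),'turn',np.round(np.degrees(r)/30,3).tolist(),'mm',np.round(d*250,1).tolist(),'deg',round(float(np.degrees(np.linalg.norm(r))),1))
E
python3 - <<'E'
from h import *
I={}
ims={}
for c in ['scene','top']: ims[c],I[c]=snap(c)
M=[([0,0,52],[547,313,51]),([20,0,255],[563,324,254]),([0,-78,52],[593,253,50]),([0,78,52],[506,378,52]),([43,0,82],[582,342,83]),([0,0,52],[549,316,54])]
A=np.array([m[0] for m in M],float);B=np.array([m[1] for m in M],float)
f=lambda p:(Rn.from_euler('z',p[3]).apply(A)+p[:3]-B).ravel()
r=least_squares(f,[547,313,0,.6],loss='soft_l1',f_scale=3);print('machine',r.x[:3].round(1),np.degrees(r.x[3]).round(2),'\n',f(r.x).reshape(-1,3).round(1))
# tote yaw: mask in top, on plane z=60
for c in ['top','scene']:
    t=finder.trace(c,'tote')
    if not t: print('none');continue
    m=t[0]['region'].astype(np.uint8); cs=max(cv2.findContours(m,0,2)[0],key=cv2.contourArea).reshape(-1,1,2).astype(float)
    i=I[c];u=cv2.undistortPoints(cs,i['camera_matrix'],i['distortion']).reshape(-1,2)
    d=np.c_[u,np.ones(len(u))]@i['R']; o=-i['R'].T@i['t']; P=o+d*((60-o[2])/d[:,2])[:,None]
    print(c,t[0]['conf'],cv2.minAreaRect(P[:,:2].astype(np.float32)))
a=cv2.resize(ims['top'][150:290,260:450],None,fx=3,fy=3,interpolation=2)
b=cv2.resize(ims['scene'][180:350,240:440],None,fx=3,fy=3,interpolation=2)[:,:]
cv2.imwrite('pics/crop.png',cv2.resize(np.vstack([a[:,:570],b[:,:570]]),None,fx=.62,fy=.62,interpolation=3)[:600,:,::-1])
step([500,280,240],tot(125,35,35))
E
```

```text
machine [ 5.48e+02  3.15e+02 -2.00e-01] 35.44 
 [[ 1.   2.   0.8]
 [ 1.3  2.6  0.8]
 [ 0.2 -1.6  1.8]
 [-3.3  0.5 -0.2]
 [ 1.  -2.1 -1.2]
 [-1.  -1.  -2.2]]
top 0.57 ((523.4505615234375, 81.14559173583984), (241.72206115722656, 180.36192321777344), 0.8043003082275391)
scene 0.85 ((521.3602905273438, 70.86325073242188), (255.19651794433594, 209.88792419433594), 1.7848122119903564)
shift [1.163, -1.342, -0.04] turn [0.17, -1.197, 1.735] mm [290.6, -335.4, -10.1] deg 63.4
```

View pics/crop.png

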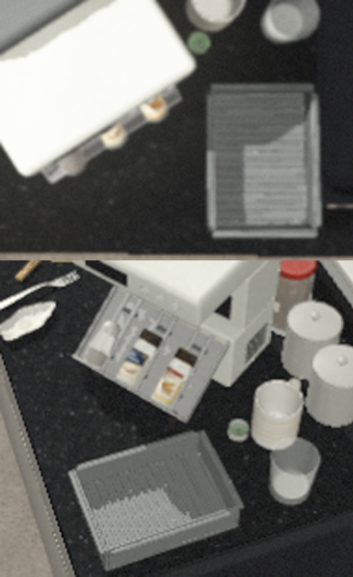

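Both jars are visible: middle lane and right-hand lane (nearest the tote), with the shaker in the left lane. The ribs run across the tote, roughly along world y. Next I move to a slanted view of the tray.

Request:
{"fn": "drive_tool", "kwargs": {
  "increments": [
    [[0.08,-0.12,0,0.01,-0.1,0.12],[0.2,-0.28,0,0.03,-0.2,0.29],[0.32,-0.45,0,0.05,-0.33,0.49],[0.43,-0.62,0,0.07,-0.46,0.68],[0.5,-0.75,0,0.08,-0.56,0.82],[0.524,-0.78,0,0.085,-0.6,0.87],[0.524,-0.78,0,0.085,-0.6,0.87]]
  ],
  "grip": 0.65
}}

```text
t: 1.85
eef_pos: [341.2, 418.3, 250.4]
tool_rot: [-0.063, 0.986, 0.047, 0.15]
ft_force: [-0.5, 0.3, -0.2]
grip_width: 55.5
grasp_force: 0.0
```

```bash
python3 - <<'E'
from h import *
s=env.read_state(); print({k:np.round(s[k],2).tolist() for k in ['t','eef_pos','q','grip_width','ft_force']})
step([430,290,230],tot(125.4,35.4,35)); step([515,291,208],tot(125.4,35.4,35))
E
```

```text
{'t': 1.85, 'eef_pos': [341.16, 418.26, 250.43], 'q': [-1.07, -0.09, 0.01, 1.94, 0.23, 1.06, 0.55], 'grip_width': 55.5, 'ft_force': [-0.54, 0.29, -0.24]}
shift [0.355, -0.513, -0.082] turn [0.085, -0.597, 0.884] mm [88.8, -128.3, -20.4] deg 32.1
shift [0.695, -0.509, -0.17] turn [0.085, -0.597, 0.884] mm [173.8, -127.3, -42.4] deg 32.1
```

Request:
{"fn": "drive_tool", "kwargs": {
  "increments": [
    [[0.07,-0.1,-0.02,0.015,-0.1,0.15],[0.17,-0.25,-0.04,0.04,-0.25,0.37],[0.28,-0.42,-0.06,0.06,-0.42,0.6],[0.37,-0.5,-0.08,0.08,-0.55,0.8],[0.5,-0.51,-0.11,0.085,-0.597,0.884],[0.63,-0.51,-0.15,0.085,-0.597,0.884],[0.695,-0.51,-0.17,0.085,-0.597,0.884],[0.695,-0.51,-0.17,0.085,-0.597,0.884],[0.695,-0.51,-0.17,0.085,-0.597,0.884]]
  ]
}}

```text
t: 2.75
eef_pos: [513.5, 294.2, 207.3]
tool_rot: [-0.292, 0.908, 0.091, 0.286]
ft_force: [-0.8, -0.1, 0.3]
grip_width: 55.7
grasp_force: 0.0
```

```bash
python3 - <<'E'
from h import *
s=env.read_state(); print({k:np.round(s[k],2).tolist() for k in ['t','eef_pos','q','ft_force']}, np.degrees((tot(125.4,35.4,35)*Rn.from_quat(s['tool_rot']).inv()).magnitude()))
im,i=snap('wrist','w1')
for n in ['tray_lip','jar_a','jar_a_mid','shaker','hood_edge']:
    print(n,[(round(float(d['conf']),2),np.round(w(i,d['centre']),1).tolist()) for d in finder.tip_of('wrist',n)][:4])
E
```

```text
{'t': 2.75, 'eef_pos': [513.54, 294.23, 207.29], 'q': [-0.73, -0.15, 0.18, 2.17, -0.03, 0.51, 1.67], 'ft_force': [-0.84, -0.05, 0.25]} 0.256095783418747
tray_lip [(0.9, [549.2, 312.6, 56.6])]
jar_a [(0.88, [550.3, 316.5, 53.2]), (0.74, [587.5, 247.6, 55.6])]
jar_a_mid [(0.7, [585.8, 336.9, 78.5])]
shaker [(0.84, [506.5, 380.9, 49.8]), (0.2, [591.9, 249.2, 52.3])]
hood_edge [(0.32, [551.1, 314.3, 52.6])]
```

View pics/w1.png

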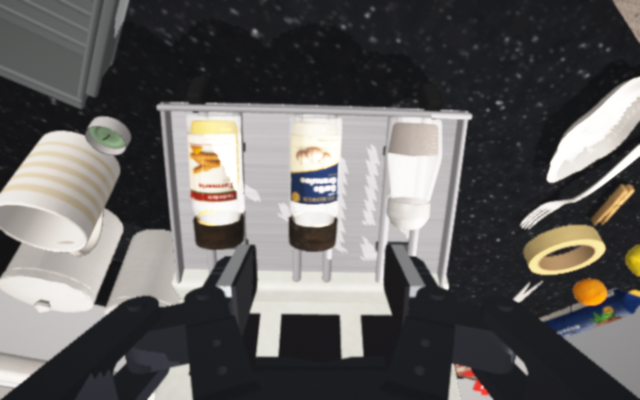

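The wrist view shows jar 1 at px (216,185), jar 2 at (316,185) and the shaker at (415,175), with their feet at the lip (row ~115). I'll fit cylinder silhouettes to the jar traces to refine the pose.

```bash
cat > fit.py <<'E'
from h import *
def cyl(r,L):
    a=np.linspace(0,2*np.pi,24,endpoint=False); return np.vstack([np.c_[r*np.cos(a),r*np.sin(a),np.full(24,z)] for z in (0,L)])
SL=np.radians(35); T=np.array([[-np.sin(SL),0,np.cos(SL)],[0,1,0],[np.cos(SL),0,np.sin(SL)]])  # rows: normal,y,axis
def jarpts(p,lane,r=20.5,L=105):
    return Rn.from_euler('z',p[3]).apply(cyl(r,L)@T+[0,lane,52])+p[:3]
def hullmask(i,P):
    m=np.zeros((400,640),np.uint8); cv2.fillConvexPoly(m,cv2.convexHull(proj(i,P).astype(np.float32)).astype(np.int32),1); return m
def stats(cnt):
    m=cv2.moments(cnt.astype(np.float32)); (x,y)=(m['m10']/m['m00'],m['m01']/m['m00']); return np.array([x,y])
E
python3 - <<'E'
from fit import *
obs=[]
for c in ['wrist','scene']:
    im,i=snap(c)
    for t in finder.trace(c,'jar_a')[:3]:
        m=t['region'].astype(np.uint8); cs=max(cv2.findContours(m,0,2)[0],key=cv2.contourArea).reshape(-1,2)
        rect=cv2.boundingRect(cs); print(c,round(float(t['conf']),2),rect,m.sum())
        # which lane
        p0=[548,315,0,np.radians(35.4)]
        cands={l:stats(cv2.convexHull(proj(i,jarpts(p0,l)).astype(np.float32))) for l in(-78,0,78)}
        s=stats(cs); l=min(cands,key=lambda l:np.linalg.norm(cands[l]-s)); 
        h=hullmask(i,jarpts(p0,l)); print('  lane',l,'obs',s.round(1),'pred',cands[l].round(1),'iou',(h&m).sum()/(h|m).sum(), 'predrect',cv2.boundingRect(cv2.findNonZero(h)))
        if t['conf']>.4: obs.append((i,l,s,c))
def f(p):
    r=[]
    for i,l,s,c in obs:
        d=stats(cv2.convexHull(proj(i,jarpts(p,l)).astype(np.float32)))-s
        r+=list(d*(1 if c=='wrist' else 1.5))
    return np.r_[r,(p-[548,315,0,np.radians(35.4)])/[4,4,3,.02]]
r=least_squares(f,p0);print(r.x[:3].round(1),np.degrees(r.x[3]).round(2),f(r.x).round(2))
E
```

```text
wrist 0.67 (187, 112, 57, 136) 6879
  lane -78 obs [216.4 177.9] pred [218.6 179.9] iou 0.9176326196645302 predrect (186, 113, 62, 138)
wrist 0.61 (290, 111, 53, 141) 6693
  lane 0 obs [314.2 178.8] pred [315.1 180.4] iou 0.9322485622106887 predrect (288, 113, 54, 139)
scene 0.86 (303, 217, 24, 32) 403
  lane 0 obs [314.9 232.6] pred [314.5 232.7] iou 0.8090128755364807 predrect (301, 215, 27, 35)
scene 0.63 (323, 228, 23, 31) 370
  lane -78 obs [334.  242.8] pred [333.9 242.8] iou 0.7937915742793792 predrect (320, 225, 27, 35)
[547.6 313.7  -0. ] 35.11 [ 0.55  0.74 -0.45  0.63 -0.56  0.6  -0.1   0.7  -0.11 -0.33 -0.02 -0.25]
```

```bash
cat >> fit.py <<'E'
PM=np.array([547.6,313.7,0,np.radians(35.1)])
RT=tot(125.1,35.1,35)
def tray(s,lane,n): # s along slope from foot, n normal above axis
    return Rn.from_euler('z',PM[3]).apply(np.array([n,lane,0]) @ np.eye(3)*0 + (np.array([n,0,s])@T+[0,lane,52]))+PM[:3]
E
python3 - <<'E'
from fit import *
for l in(-78,0):
  for n in(70,3,33): print(l,n,tray(52,l,n).round(1))
step(tray(52,-78,70),RT); step(tray(52,-78,3),RT)
print('unit normal mm', (tray(0,0,1)-tray(0,0,0)).round(3))
E
```

```text
-78 70 [594.5 251.3 139.2]
-78 3 [625.9 273.4  84.3]
-78 33 [611.8 263.5 108.9]
0 70 [549.6 315.1 139.2]
0 3 [581.  337.2  84.3]
0 33 [567.  327.3 108.9]
shift [0.322, -0.167, -0.275] turn [0.003, 0.002, -0.016] mm [80.6, -41.8, -68.7] deg 0.5
shift [0.448, -0.079, -0.494] turn [0.003, 0.002, -0.016] mm [112.0, -19.7, -123.5] deg 0.5
unit normal mm [-0.469 -0.33   0.819]
```

Request:
{"fn": "drive_tool", "kwargs": {
  "increments": [
    [[0.08,-0.04,-0.07,0,0,-0.01],[0.2,-0.1,-0.17,0,0,-0.016],[0.29,-0.15,-0.25,0,0,-0.016],[0.322,-0.167,-0.275,0,0,-0.016],[0.322,-0.167,-0.275,0,0,-0.016],[0.322,-0.167,-0.275,0,0,-0.016]]
  ]
}}

```text
t: 3.85
eef_pos: [594.3, 251.4, 138.8]
tool_rot: [-0.288, 0.909, 0.09, 0.287]
ft_force: [-0.2, 0.1, 0.4]
grip_width: 55.7
grasp_force: 0.0
```

```bash
python3 - <<'E'
from fit import *
s=env.read_state(); print({k:np.round(s[k],2).tolist() for k in ['t','eef_pos','q','ft_force']})
step(tray(52,-78,70),RT); step(tray(52,-78,3),RT)
im,i=snap('wrist','w2')
for t in finder.trace('wrist','jar_a')[:3]:
    m=t['region'].astype(np.uint8);cs=max(cv2.findContours(m,0,2)[0],key=cv2.contourArea).reshape(-1,2)
    print(round(float(t['conf']),2),stats(cs).round(1),cv2.boundingRect(cs))
for l in(-78,0): 
    h=cv2.convexHull(proj(i,jarpts(PM,l)).astype(np.float32));print(l,stats(h).round(1),cv2.boundingRect(h.astype(np.int32)))
E
```

```text
{'t': 3.85, 'eef_pos': [594.3, 251.43, 138.82], 'q': [-0.7, 0.07, 0.34, 2.12, -0.44, 0.39, 2.18], 'ft_force': [-0.19, 0.11, 0.36]}
shift [0.001, -0.001, 0.001] turn [0.004, 0.0, 0.0] mm [0.2, -0.1, 0.3] deg 0.1
shift [0.126, 0.088, -0.218] turn [0.004, 0.0, 0.0] mm [31.6, 22.0, -54.5] deg 0.1
0.97 [318.2 218.1] (283, 127, 75, 191)
0.7 [454.7 206.7] (411, 131, 90, 174)
-78 [317.7 219.5] (280, 128, 75, 191)
0 [450.3 219.4] (407, 128, 93, 191)
```

View pics/w2.png

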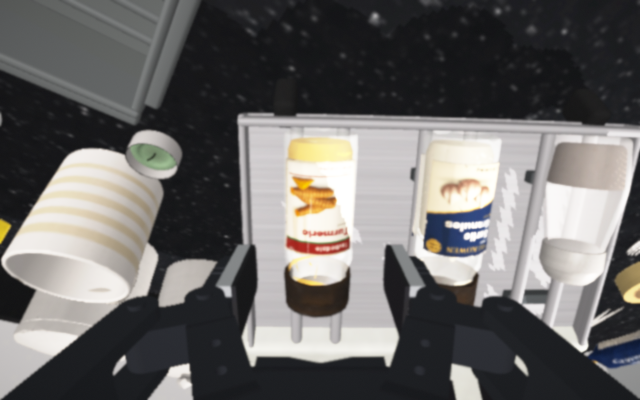

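The view matches the prediction to within a pixel: jar axis at column 318, fingers centred on 320. I go down now.

Request:
{"fn": "drive_tool", "kwargs": {
  "increments": [
    [[0.02,0.014,-0.035,0,0,0],[0.058,0.04,-0.1,0,0,0],[0.092,0.064,-0.16,0,0,0],[0.115,0.08,-0.2,0,0,0],[0.126,0.088,-0.218,0,0,0],[0.126,0.088,-0.218,0,0,0],[0.126,0.088,-0.218,0,0,0]]
  ]
}}

```text
t: 4.65
eef_pos: [626.1, 273.4, 85.2]
tool_rot: [-0.288, 0.909, 0.09, 0.287]
ft_force: [0.2, 0.3, 0.1]
grip_width: 55.7
grasp_force: 0.0
```

Request:
{"fn": "drive_tool", "kwargs": {
  "increments": [
    [[0,0,0,0,0,0],[0,0,0,0,0,0],[0,0,0,0,0,0],[0,0,0,0,0,0],[0,0,0,0,0,0],[0,0,0,0,0,0],[0,0,0,0,0,0],[0,0,0,0,0,0]]
  ],
  "grip": 0.0,
  "newtons": 22
}}

```text
t: 5.45
eef_pos: [626.5, 272.8, 85.6]
tool_rot: [-0.287, 0.909, 0.09, 0.287]
ft_force: [-4.8, -2.9, 6.1]
grip_width: 40.4
grasp_force: 21.8
```

Request:
{"fn": "drive_tool", "kwargs": {
  "increments": [
    [[-0.006,-0.004,0.01,0,0,0],[-0.018,-0.012,0.031,0,0,0],[-0.036,-0.025,0.063,0,0,0],[-0.054,-0.038,0.094,0,0,0],[-0.066,-0.046,0.115,0,0,0],[-0.066,-0.046,0.115,0,0,0],[-0.066,-0.046,0.115,0,0,0]]
  ]
}}

```text
t: 6.15
eef_pos: [609.3, 261.9, 113.0]
tool_rot: [-0.288, 0.909, 0.09, 0.287]
ft_force: [-0.2, 0.3, -2.0]
grip_width: 40.1
grasp_force: 22.6
```

```bash
python3 - <<'E'
from fit import *
s=env.read_state(); print({k:np.round(s[k],2).tolist() for k in ['t','eef_pos','q','ft_force','grip_width','grasp_force']})
e=np.array([np.cos(PM[3]),np.sin(PM[3]),0])
step(s['eef_pos']+170*np.array([-.707*e[0],-.707*e[1],.707]),RT)
step([485,190,230],tot(1,0,0)); 
E
```

```text
{'t': 6.15, 'eef_pos': [609.3, 261.86, 113.04], 'q': [-0.68, 0.15, 0.32, 2.1, -0.56, 0.35, 2.28], 'ft_force': [-0.15, 0.3, -2.02], 'grip_width': 40.07, 'grasp_force': 22.57}
shift [-0.393, -0.276, 0.481] turn [0.003, 0.001, -0.0] mm [-98.3, -69.1, 120.2] deg 0.1
shift [-0.497, -0.287, 0.468] turn [0.647, 1.265, -3.985] mm [-124.3, -71.9, 117.0] deg 126.9
```

Request:
{"fn": "drive_tool", "kwargs": {
  "increments": [
    [[-0.04,-0.028,0.05,0,0,0],[-0.12,-0.084,0.15,0,0,0],[-0.21,-0.147,0.26,0,0,0],[-0.3,-0.21,0.37,0,0,0],[-0.36,-0.255,0.44,0.04,-0.07,0],[-0.4,-0.28,0.48,0.15,-0.22,0],[-0.42,-0.32,0.48,0.3,-0.43,0],[-0.43,-0.36,0.48,0.45,-0.64,0],[-0.44,-0.4,0.48,0.6,-0.85,0],[-0.44,-0.42,0.48,0.67,-0.95,0],[-0.44,-0.42,0.48,0.67,-0.95,0]]
  ]
}}

```text
t: 7.25
eef_pos: [494.0, 186.0, 181.0]
tool_rot: [-0.279, 0.876, 0.105, 0.38]
ft_force: [-49.2, -17.8, -44.8]
grip_width: 40.1
grasp_force: 22.9
```

```bash
python3 - <<'E'
from fit import *
s=env.read_state(); print({k:np.round(s[k],2).tolist() for k in ['t','eef_pos','q','ft_force','grip_width','grasp_force']})
for a in(125.1,85,43,1): step([520,150,240],tot(a,0,0))
print(Rn.from_quat(s['tool_rot']).as_matrix().round(3))
E
```

```text
{'t': 7.25, 'eef_pos': [494.04, 186.04, 180.97], 'q': [-0.19, -0.3, -0.07, 2.45, -0.9, 0.32, 2.69], 'ft_force': [-49.2, -17.76, -44.78], 'grip_width': 40.12, 'grasp_force': 22.85}
shift [0.104, -0.144, 0.236] turn [-0.844, 1.3, -0.007] mm [26.0, -36.0, 59.0] deg 46.5
shift [0.104, -0.144, 0.236] turn [-0.355, 1.541, -1.268] mm [26.0, -36.0, 59.0] deg 60.8
shift [0.104, -0.144, 0.236] turn [0.236, 1.668, -2.581] mm [26.0, -36.0, 59.0] deg 92.5
shift [0.104, -0.144, 0.236] turn [0.913, 1.645, -3.873] mm [26.0, -36.0, 59.0] deg 129.2
[[-0.555 -0.568  0.607]
 [-0.408  0.822  0.396]
 [-0.725 -0.028 -0.688]]
```

I tilted the wrong way, and the arm ran to its joint limits in free air, with the jar still held. I'll undo the turn and check how far it got.

Request:
{"fn": "drive_tool", "kwargs": {
  "increments": [
    [[0,0,0,-0.1,0.14,0],[0,0,0,-0.22,0.31,0],[0,0,0,-0.36,0.51,0],[0,0,0,-0.5,0.71,0],[0,0,0,-0.62,0.88,0],[0,0,0,-0.67,0.95,0],[0,0,0,-0.67,0.95,0],[0,0,0,-0.67,0.95,0]]
  ]
}}

```text
t: 8.05
eef_pos: [495.6, 182.5, 180.7]
tool_rot: [-0.306, 0.947, 0.014, 0.101]
ft_force: [0.2, 0.9, -1.3]
grip_width: 40.1
grasp_force: 23.0
```

```bash
python3 - <<'E'
from fit import *
s=env.read_state(); print({k:np.round(s[k],2).tolist() for k in ['t','eef_pos','q','ft_force','moment','grip_width','grasp_force']})
for a in(125.1,85,43,1): step([520,150,240],tot(a,0,0))
R=Rn.from_quat(s['tool_rot']).as_matrix(); print(R.round(3))
im,i=snap('wrist'); im2,_=snap('scene')
cv2.imwrite('pics/hold1.png',np.vstack([im[:300],im2[60:360]])[...,::-1])
E
```

```text
{'t': 8.05, 'eef_pos': [495.57, 182.5, 180.74], 'q': [0.18, -0.01, -0.56, 1.99, -0.02, 0.96, 1.82], 'ft_force': [0.21, 0.9, -1.3], 'moment': [-0.15, 0.27, 0.0], 'grip_width': 40.14, 'grasp_force': 23.04}
shift [0.098, -0.13, 0.237] turn [-0.167, 0.354, -0.024] mm [24.4, -32.5, 59.3] deg 11.8
shift [0.098, -0.13, 0.237] turn [-0.036, 0.398, -1.355] mm [24.4, -32.5, 59.3] deg 42.4
shift [0.098, -0.13, 0.237] turn [0.117, 0.411, -2.75] mm [24.4, -32.5, 59.3] deg 83.5
shift [0.098, -0.13, 0.237] turn [0.288, 0.384, -4.143] mm [24.4, -32.5, 59.3] deg 125.1
[[-0.792 -0.582  0.183]
 [-0.576  0.813  0.088]
 [-0.2   -0.036 -0.979]]
```

View pics/hold1.png

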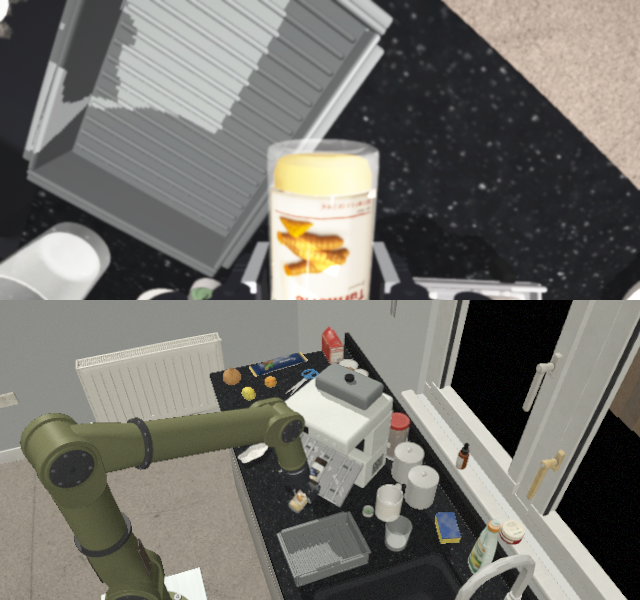

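The picture shows the jar firmly held and in line with the tool (px (320,220)) and the tote clear below. Forces are back to zero. Next I rise, untilt and spin.

Request:
{"fn": "drive_tool", "kwargs": {
  "increments": [
    [[0.01,-0.02,0.05,-0.01,0.06,-0.15],[0.03,-0.05,0.12,-0.03,0.17,-0.4],[0.06,-0.08,0.19,-0.05,0.28,-0.7],[0.08,-0.1,0.23,-0.065,0.37,-0.92],[0.1,-0.12,0.24,-0.07,0.392,-0.98],[0.1,-0.12,0.24,-0.07,0.392,-0.98]]
  ]
}}

```text
t: 8.75
eef_pos: [521.5, 151.3, 241.2]
tool_rot: [-0.055, 0.998, 0.001, -0.0]
ft_force: [-0.3, 0.0, -1.4]
grip_width: 40.0
grasp_force: 23.0
```

Request:
{"fn": "drive_tool", "kwargs": {
  "increments": [
    [[0,0,0,0,0,-0.22],[0,0,0,0,0,-0.5],[0,0,0,0,0,-0.78],[0,0,0,0,0,-1],[0,0,0,0,0,-1]]
  ]
}}

```text
t: 9.25
eef_pos: [519.7, 152.5, 240.7]
tool_rot: [0.204, 0.979, 0.001, -0.0]
ft_force: [-0.3, -0.2, -0.3]
grip_width: 40.1
grasp_force: 22.9
```

Request:
{"fn": "drive_tool", "kwargs": {
  "increments": [
    [[0,0,0,0,0,-0.22],[0,0,0,0,0,-0.5],[0,0,0,0,0,-0.78],[0,0,0,0,0,-1],[0,0,0,0,0,-1]]
  ]
}}

```text
t: 9.75
eef_pos: [520.2, 152.5, 241.1]
tool_rot: [0.45, 0.893, 0.001, -0.0]
ft_force: [0.1, 0.2, -1.0]
grip_width: 39.9
grasp_force: 22.9
```

Request:
{"fn": "drive_tool", "kwargs": {
  "increments": [
    [[0,0,0,0,0,-0.22],[0,0,0,0,0,-0.5],[0,0,0,0,0,-0.78],[0,0,0,0,0,-1],[0,0,0,0,0,-1],[0,0,0,0,0,-1]]
  ]
}}

```text
t: 10.35
eef_pos: [520.7, 152.5, 241.4]
tool_rot: [0.665, 0.747, 0.001, 0.0]
ft_force: [0.0, -0.2, -0.8]
grip_width: 40.1
grasp_force: 22.9
```

```bash
python3 - <<'E'
from fit import *
s=env.read_state(); print({k:np.round(s[k],2).tolist() for k in ['t','eef_pos','q','ft_force','grip_width','grasp_force']})
step([555,80,160],tot(1,0,0))
im,i=snap('wrist','w4')
for n in ['tote','tote_rim']:
    print(n,[(round(float(d['conf']),2),np.round(w(i,d['centre']),1).tolist()) for d in finder.tip_of('wrist',n)][:4])
# model overlay of tote flange outline + inner floor lines
def rect(cx,cy,yaw,hx,hy,z): 
    c=np.array([[hx,hy,0],[hx,-hy,0],[-hx,-hy,0],[-hx,hy,0]],float);return Rn.from_euler('z',yaw,degrees=True).apply(c)+[cx,cy,z]
print(proj(i,rect(521,79,1,122,90,60)).round())
v=im[...,::-1].copy()
cv2.polylines(v,[proj(i,rect(521,79,1,122,90,60)).astype(np.int32).reshape(-1,1,2)],True,(0,0,255),1)
cv2.imwrite('pics/w4o.png',v)
E
```

```text
{'t': 10.35, 'eef_pos': [520.65, 152.48, 241.4], 'q': [0.07, 0.12, -0.44, 1.72, 0.05, 1.31, -0.26], 'ft_force': [0.0, -0.24, -0.78], 'grip_width': 40.06, 'grasp_force': 22.94}
shift [0.137, -0.29, -0.326] turn [-0.001, 0.002, -0.188] mm [34.3, -72.5, -81.4] deg 5.6
tote []
tote_rim []
[[456. 174.]
 [420. 341.]
 [186. 321.]
 [183. 147.]]
```

View pics/w4o.png

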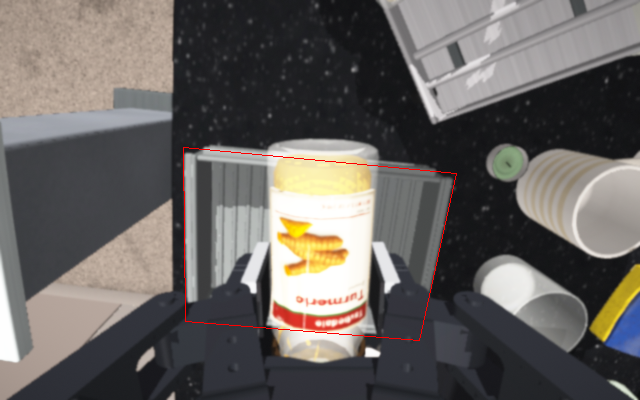

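The overlay of the modelled rim agrees with the picture to ~4 px (2–3 mm), corners (453,178) and (187,152). Next I rectify both wrist pictures onto trial floor heights to find the ribs and the floor.

```bash
python3 - <<'E'
from fit import *
s=env.read_state(); i=viewer.camera_info('wrist'); i={k:np.array(v) for k,v in i.items()}
Rt=Rn.from_quat(s['tool_rot']).as_matrix(); p=np.array(s['eef_pos'])
Rct=i['R']@Rt; tct=i['R']@p+i['t']   # cam = Rct*tool + tct
q1=Rn.from_quat([-0.306,0.947,0.014,0.101]).as_matrix()
q1=np.array([[-0.792,-0.582,0.183],[-0.576,0.813,0.088],[-0.2,-0.036,-0.979]]); p1=np.array([495.57,182.5,180.74])
i1=dict(i); i1['R']=Rct@q1.T; i1['t']=tct-i1['R']@p1
A=cv2.imread('pics/hold1.png',0)[:300]; B=cv2.imread('pics/w4.png',0)
xs=np.arange(-105,105,.5); 
def prof(im,ii,h,ys,yaw=1,c=(521,79)):
    X,Y=np.meshgrid(xs,ys); P=Rn.from_euler('z',yaw,degrees=True).apply(np.c_[X.ravel(),Y.ravel(),np.full(X.size,h)])+[c[0],c[1],0]
    uv=proj(ii,P).astype(np.float32).reshape(len(ys),len(xs),2)
    return cv2.remap(im,uv[...,0],uv[...,1],1,borderValue=0)
bands=[]
for h in (14,24,34,44):
    a=prof(A,i1,h,np.arange(-70,70,2)); b=prof(B,i,h,np.arange(-70,70,2)); bands+= [a,b]
cv2.imwrite('pics/rect.png',cv2.resize(np.vstack(bands),None,fx=1.8,fy=1))
print(np.vstack(bands).shape)
E
```

```text
(560, 420)
```

View pics/rect.png

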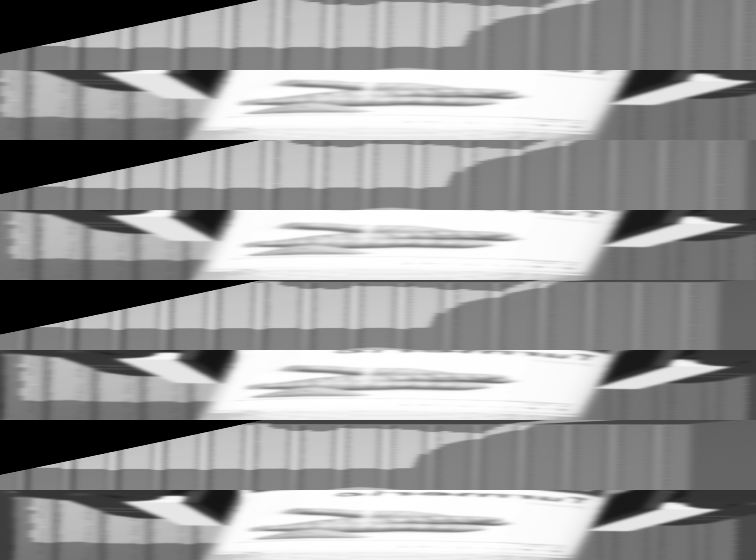

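The rectified strips show the ribs clearly as regular vertical stripes in both views. I fit period and phase numerically.

```bash
python3 - <<'E'
from fit import *
s=env.read_state(); i=viewer.camera_info('wrist'); i={k:np.array(v) for k,v in i.items()}
Rt=Rn.from_quat(s['tool_rot']).as_matrix(); p=np.array(s['eef_pos'])
Rct=i['R']@Rt; tct=i['R']@p+i['t']
q1=np.array([[-0.792,-0.582,0.183],[-0.576,0.813,0.088],[-0.2,-0.036,-0.979]]); p1=np.array([495.57,182.5,180.74])
i1=dict(i); i1['R']=Rct@q1.T; i1['t']=tct-i1['R']@p1
A=cv2.imread('pics/hold1.png',0)[:300]; B=cv2.imread('pics/w4.png',0)
def prof(im,ii,h,xs,ys,yaw=1,c=(521,79)):
    X,Y=np.meshgrid(xs,ys); P=Rn.from_euler('z',yaw,degrees=True).apply(np.c_[X.ravel(),Y.ravel(),np.full(X.size,h)])+[c[0],c[1],0]
    uv=proj(ii,P).astype(np.float32).reshape(len(ys),len(xs),2)
    return cv2.remap(im,uv[...,0],uv[...,1],1,borderValue=0)
def per(pr,xs):
    g=pr-cv2.GaussianBlur(pr.reshape(1,-1),(0,0),14).ravel() if len(pr)>60 else pr-pr.mean()
    best=max(np.arange(11,17,.1),key=lambda T:abs((g*np.exp(-2j*np.pi*xs/T)*np.hanning(len(g))).sum()))
    ph=lambda T:(np.angle((g*np.exp(2j*np.pi*xs/T)*np.hanning(len(g))).sum())/(2*np.pi)*T)
    return round(best,1),round(ph(14.),1)   # bright maxima at ph + 14k
for h in range(14,54,4):
    xs=np.arange(-85,85,.5); a=prof(A,i1,h,xs,np.arange(30,66,2)).mean(0)
    out=[per(a,xs)]
    for lo,hi in((-98,-50),(60,98)):
        x2=np.arange(lo,hi,.5); out.append(per(prof(B,i,h,x2,np.arange(28,60,2)).mean(0),x2))
    print(h,out)
E
```

```text
14 [(np.float64(14.5), np.float64(-3.8)), (np.float64(14.0), np.float64(-6.7)), (np.float64(15.8), np.float64(-6.8))]
18 [(np.float64(14.3), np.float64(-5.1)), (np.float64(14.1), np.float64(-5.8)), (np.float64(14.7), np.float64(6.5))]
22 [(np.float64(14.1), np.float64(-6.4)), (np.float64(14.1), np.float64(-5.0)), (np.float64(13.9), np.float64(5.6))]
26 [(np.float64(13.9), np.float64(6.2)), (np.float64(14.0), np.float64(-4.2)), (np.float64(13.5), np.float64(4.6))]
30 [(np.float64(13.7), np.float64(4.8)), (np.float64(13.8), np.float64(-3.4)), (np.float64(13.2), np.float64(3.6))]
34 [(np.float64(13.5), np.float64(3.2)), (np.float64(13.5), np.float64(-2.6)), (np.float64(13.1), np.float64(2.4))]
38 [(np.float64(13.3), np.float64(1.7)), (np.float64(13.3), np.float64(-1.8)), (np.float64(12.9), np.float64(1.3))]
42 [(np.float64(13.1), np.float64(-0.0)), (np.float64(13.1), np.float64(-0.9)), (np.float64(12.8), np.float64(0.2))]
46 [(np.float64(12.9), np.float64(-1.8)), (np.float64(12.9), np.float64(0.0)), (np.float64(12.8), np.float64(-1.0))]
50 [(np.float64(12.7), np.float64(-4.0)), (np.float64(12.7), np.float64(0.9)), (np.float64(12.4), np.float64(-2.1))]
```

Stripe period and phase agree in both views at z ≈ 21 for the rib tops. The grooves lie at tote x ≈ 0 ± 14k about world x ≈ 522. I'll lay jar 1 at about x +42 (world 563) and jar 2 at about −28.

Request:
{"fn": "drive_tool", "kwargs": {
  "increments": [
    [[0.02,-0.04,0,0,0,-0.05],[0.07,-0.12,-0.02,0,0,-0.12],[0.13,-0.22,-0.06,0,0,-0.188],[0.17,-0.285,-0.14,0,0,-0.188],[0.17,-0.294,-0.26,0,0,-0.188],[0.17,-0.294,-0.38,0,0,-0.188],[0.17,-0.294,-0.48,0,0,-0.188],[0.17,-0.294,-0.54,0,0,-0.188],[0.17,-0.294,-0.56,0,0,-0.188],[0.17,-0.294,-0.56,0,0,-0.188],[0.17,-0.294,-0.56,0,0,-0.188]]
  ]
}}

```text
t: 11.6
eef_pos: [564.6, 78.7, 102.7]
tool_rot: [0.703, 0.711, 0.001, 0.001]
ft_force: [0.0, 0.3, -0.5]
grip_width: 39.9
grasp_force: 23.0
```

```bash
python3 - <<'E'
from fit import *
s=env.read_state(); print({k:np.round(s[k],2).tolist() for k in ['t','eef_pos','q','ft_force','moment','grip_width','grasp_force']})
step([564,79,60],tot(1,0,0))
im,i=snap('wrist','w5')
E
```

```text
{'t': 11.6, 'eef_pos': [564.63, 78.69, 102.72], 'q': [0.13, 0.29, -0.36, 1.81, 0.12, 1.05, -0.27], 'ft_force': [0.01, 0.32, -0.52], 'moment': [-0.02, 0.02, 0.01], 'grip_width': 39.95, 'grasp_force': 23.04}
shift [-0.003, 0.001, -0.171] turn [-0.002, 0.007, 0.013] mm [-0.6, 0.3, -42.7] deg 0.4
```

View pics/w5.png

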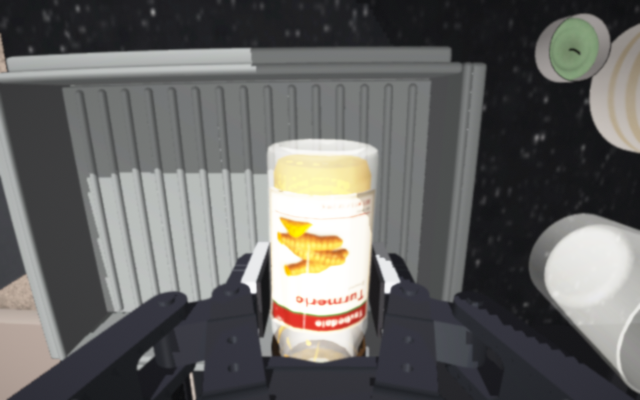

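The picture gives a clear view of the rib ends at the far floor edge (row ~88, columns 75…413) and the jar straight in the hand. I'll compute the world x of the ribs.

```bash
python3 - <<'E'
from fit import *
i=viewer.camera_info('wrist'); i={k:np.array(v) for k,v in i.items()}
im=cv2.imread('pics/w5.png',0)
from scipy.signal import find_peaks
o=-i['R'].T@i['t']
for r in(100,110,120):
    row=im[r-2:r+3].mean(0); pk,_=find_peaks(row[60:430],prominence=2); dk,_=find_peaks(-row[60:430],prominence=2)
    for nm,k in(('bright',pk+60),('dark',dk+60)):
        u=cv2.undistortPoints(np.c_[k,np.full(len(k),r)].astype(float).reshape(-1,1,2),i['camera_matrix'],i['distortion']).reshape(-1,2)
        d=np.c_[u,np.ones(len(u))]@i['R']; P=o+d*((21-o[2])/d[:,2])[:,None]
        print(r,nm,k.tolist(),P[:,0].round(1).tolist(),P[0,1].round())
t=[60,120]
E
```

```text
100 bright [72, 77, 92, 118, 142, 147, 162, 165, 171, 186, 194, 211, 218, 230, 236, 243, 252, 258, 260, 267, 275, 277, 291, 303, 315, 332, 340, 349, 353, 356, 364, 373, 388, 404, 412, 423, 425] [418.8, 421.8, 431.0, 446.6, 460.8, 463.8, 472.6, 474.3, 477.8, 486.6, 491.2, 501.1, 505.1, 512.0, 515.4, 519.5, 524.6, 528.0, 529.2, 533.2, 537.8, 538.9, 546.9, 553.8, 560.6, 570.3, 574.9, 580.0, 582.3, 584.0, 588.6, 593.7, 602.4, 611.6, 616.2, 622.5, 623.7] 148.0
100 dark [83, 106, 129, 144, 152, 168, 175, 192, 199, 216, 223, 240, 247, 264, 271, 288, 295, 312, 319, 336, 343, 360, 367, 384, 391, 408, 415] [425.5, 439.4, 453.1, 462.0, 466.7, 476.1, 480.2, 490.1, 494.1, 503.9, 508.0, 517.7, 521.8, 531.5, 535.5, 545.2, 549.2, 558.9, 562.9, 572.6, 576.6, 586.3, 590.3, 600.1, 604.1, 613.9, 617.9] 148.0
110 bright [72, 96, 102, 125, 142, 148, 158, 163, 172, 190, 195, 212, 219, 233, 243, 260, 267, 281, 291, 300, 308, 315, 331, 339, 356, 363, 373, 387, 396, 398, 404, 411, 420, 424] [417.8, 432.5, 436.2, 450.0, 460.2, 463.7, 469.6, 472.6, 477.9, 488.4, 491.4, 501.3, 505.3, 513.4, 519.2, 529.0, 533.0, 
[... 504 characters left out ...]
164, 172, 191, 196, 213, 220, 235, 238, 244, 260, 268, 282, 284, 291, 307, 315, 327, 339, 351, 355, 363, 380, 387, 401, 411, 418] [417.4, 418.7, 432.9, 443.8, 461.3, 463.7, 472.6, 477.3, 488.6, 491.5, 501.5, 505.6, 514.3, 516.0, 519.5, 528.8, 533.5, 541.6, 542.7, 546.8, 556.1, 560.7, 567.6, 574.6, 581.5, 583.9, 588.5, 598.4, 602.5, 610.6, 616.5, 620.6] 136.0
120 dark [86, 109, 132, 147, 154, 170, 178, 194, 201, 217, 224, 241, 248, 265, 272, 289, 296, 312, 319, 336, 343, 360, 367, 384, 391, 407, 414] [425.5, 439.6, 453.5, 462.5, 466.7, 476.2, 480.9, 490.3, 494.4, 503.8, 507.9, 517.8, 521.9, 531.7, 535.8, 545.6, 549.7, 558.9, 563.0, 572.8, 576.9, 586.8, 590.8, 600.7, 604.8, 614.1, 618.2] 136.0
```

Rib centres lie at x ≈ 546.8 and 560.7, and the spacing puts the rib tops at z ≈ 17. The groove centres are therefore at about 553.7 and, 70 mm over, 483.7, which is symmetric in the tote.

Request:
{"fn": "drive_tool", "kwargs": {
  "increments": [
    [[-0.02,0,-0.02,0,0,0],[-0.04,0,-0.06,0,0,0.01],[-0.044,0,-0.11,0,0,0.01],[-0.044,0,-0.16,0,0,0.01],[-0.044,0,-0.19,0,0,0.01],[-0.044,0,-0.2,0,0,0.01],[-0.044,0,-0.2,0,0,0.01],[-0.044,0,-0.2,0,0,0.01]]
  ]
}}

```text
t: 12.45
eef_pos: [552.9, 79.1, 51.9]
tool_rot: [0.701, 0.713, 0.001, 0.0]
ft_force: [0.5, -0.1, -1.1]
grip_width: 40.0
grasp_force: 23.0
```

Request:
{"fn": "drive_tool", "kwargs": {
  "increments": [
    [[0,0,-0.006,0,0,0],[0,0,-0.012,0,0,0],[0,0,-0.018,0,0,0],[0,0,-0.018,0,0,0],[0,0,-0.018,0,0,0]]
  ]
}}

```text
t: 12.95
eef_pos: [552.5, 78.9, 47.1]
tool_rot: [0.701, 0.713, 0.001, 0.0]
ft_force: [-0.7, 0.0, -0.9]
grip_width: 39.8
grasp_force: 23.0
```

Request:
{"fn": "drive_tool", "kwargs": {
  "increments": [
    [[0,0,-0.004,0,0,0],[0,0,-0.008,0,0,0],[0,0,-0.008,0,0,0],[0,0,-0.008,0,0,0]]
  ]
}}

```text
t: 13.35
eef_pos: [552.4, 78.9, 45.0]
tool_rot: [0.701, 0.713, 0.001, 0.0]
ft_force: [0.5, -0.0, -1.0]
grip_width: 39.8
grasp_force: 23.0
```

Request:
{"fn": "drive_tool", "kwargs": {
  "increments": [
    [[0.004,0,-0.004,0,0,0],[0.004,0,-0.008,0,0,0],[0.004,0,-0.008,0,0,0],[0.004,0,-0.008,0,0,0]]
  ]
}}

```text
t: 13.75
eef_pos: [553.5, 78.9, 43.0]
tool_rot: [0.701, 0.713, 0.001, 0.0]
ft_force: [0.4, -0.9, -1.4]
grip_width: 40.1
grasp_force: 23.0
```

Request:
{"fn": "drive_tool", "kwargs": {
  "increments": [
    [[0,0,-0.004,0,0,0],[0,0,-0.006,0,0,0],[0,0,-0.006,0,0,0],[0,0,-0.006,0,0,0]]
  ]
}}

```text
t: 14.15
eef_pos: [553.6, 79.0, 41.8]
tool_rot: [0.701, 0.713, 0.001, 0.0]
ft_force: [-0.6, 0.1, 1.6]
grip_width: 40.1
grasp_force: 23.2
```

Request:
{"fn": "drive_tool", "kwargs": {
  "increments": [
    [[0,0,-0.002,0,0,0],[0,0,-0.002,0,0,0],[0,0,-0.002,0,0,0]]
  ]
}}

```text
t: 14.45
eef_pos: [553.6, 79.0, 41.7]
tool_rot: [0.701, 0.713, 0.001, 0.0]
ft_force: [-2.1, 0.8, 4.3]
grip_width: 40.2
grasp_force: 23.6
```

Request:
{"fn": "drive_tool", "kwargs": {
  "increments": [
    [[0,0,-0.002,0,0,0],[0,0,-0.002,0,0,0],[0,0,-0.002,0,0,0]]
  ]
}}

```text
t: 14.75
eef_pos: [553.7, 79.0, 41.7]
tool_rot: [0.701, 0.713, 0.001, 0.0]
ft_force: [-2.8, 0.3, 7.6]
grip_width: 39.8
grasp_force: 23.8
```

Contact felt (about 8 N, TCP z 41.7). I release.

Request:
{"fn": "drive_tool", "kwargs": {
  "increments": [
    [[0,0,0.002,0,0,0],[0,0,0.002,0,0,0],[0,0,0.002,0,0,0],[0,0,0.002,0,0,0],[0,0,0.002,0,0,0]]
  ],
  "grip": 0.63
}}

```text
t: 15.25
eef_pos: [553.4, 78.9, 40.9]
tool_rot: [0.701, 0.713, 0.001, 0.0]
ft_force: [-0.2, -0.2, 0.1]
grip_width: 53.7
grasp_force: 0.0
```

Request:
{"fn": "drive_tool", "kwargs": {
  "increments": [
    [[0,0,0.02,0,0,0],[0,0,0.06,0,0,0],[0,0,0.14,0,0,0],[0,0,0.25,0,0,0],[0,0,0.38,0,0,0],[0,0,0.5,0,0,0],[0,0,0.58,0,0,0],[0,0,0.6,0,0,0],[0,0,0.6,0,0,0]]
  ]
}}

```text
t: 16.15
eef_pos: [553.9, 79.0, 192.2]
tool_rot: [0.701, 0.713, 0.001, 0.001]
ft_force: [-0.4, 0.5, -0.3]
grip_width: 53.9
grasp_force: 0.0
```

```bash
python3 - <<'E'
from fit import *
s=env.read_state(); print({k:np.round(s[k],2).tolist() for k in ['t','eef_pos','q','ft_force','grip_width']})
im,i=snap('wrist','w6'); im2,_=snap('scene')
cv2.imwrite('pics/p1.png',np.vstack([im[:300],im2[60:360]])[...,::-1])
print([(round(float(d['conf']),2),np.round(w(i,d['centre']),1).tolist()) for d in finder.tip_of('wrist','jar_a')+finder.tip_of('wrist','jar_a_mid')])
step([500,180,240],tot(31,0,0))
step(tray(52,0,160),RT)
step(tray(52,0,70),RT)
E
```

```text
{'t': 16.15, 'eef_pos': [553.94, 79.04, 192.16], 'q': [0.15, 0.18, -0.37, 1.75, 0.07, 1.22, -0.23], 'ft_force': [-0.36, 0.45, -0.35], 'grip_width': 53.93}
[(0.62, [558.1, 131.1, 42.4])]
shift [-0.21, 0.405, 0.202] turn [-0.0, -0.003, 1.002] mm [-52.6, 101.3, 50.4] deg 30.1
shift [-0.181, 0.827, 0.093] turn [-0.643, -1.27, 3.986] mm [-45.2, 206.7, 23.3] deg 127.0
shift [-0.012, 0.945, -0.202] turn [-0.643, -1.27, 3.986] mm [-3.0, 236.4, -50.4] deg 127.0
```

View pics/p1.png

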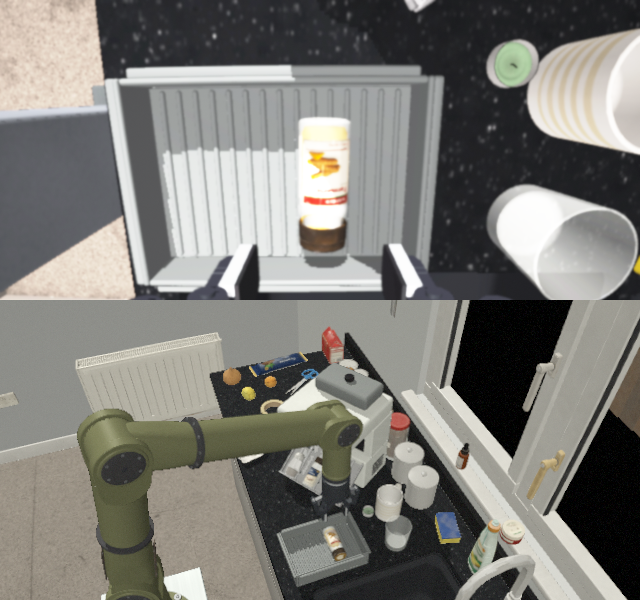

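Jar 1 lies between the ribs at px (324,185), parallel to them, and the tote and bystanders are undisturbed. Back to the tray for jar 2.

Request:
{"fn": "drive_tool", "kwargs": {
  "increments": [
    [[-0.03,0.04,0.04,0,0,0.2],[-0.08,0.13,0.1,0,0,0.45],[-0.15,0.24,0.16,0,0,0.72],[-0.2,0.34,0.2,0,0,0.95],[-0.21,0.37,0.2,0,0,1],[-0.21,0.37,0.2,0,0,1]]
  ]
}}

```text
t: 16.95
eef_pos: [500.4, 172.5, 240.4]
tool_rot: [0.492, 0.871, 0.0, -0.0]
ft_force: [0.4, -0.6, -1.3]
grip_width: 53.8
grasp_force: 0.0
```

Request:
{"fn": "drive_tool", "kwargs": {
  "increments": [
    [[0,0,0,0,0,0.22],[0,0,0,0,0,0.5],[0,0,0,0,0,0.78],[0,0,0,0,0,1],[0,0,0,0,0,1]]
  ]
}}

```text
t: 17.45
eef_pos: [501.4, 169.2, 239.7]
tool_rot: [0.253, 0.968, -0.0, -0.001]
ft_force: [-0.3, -0.7, -0.1]
grip_width: 54.1
grasp_force: 0.0
```

Request:
{"fn": "drive_tool", "kwargs": {
  "increments": [
    [[0,0,0,0,0,0.22],[0,0,0,0,0,0.5],[0,0,0,0,0,0.78],[0,0,0,0,0,1],[0,0,0,0,0,1]]
  ]
}}

```text
t: 17.95
eef_pos: [501.3, 170.1, 240.2]
tool_rot: [-0.006, 1.0, 0.0, -0.001]
ft_force: [0.2, -0.1, -0.9]
grip_width: 53.6
grasp_force: 0.0
```

```bash
python3 - <<'E'
from fit import *
s=env.read_state(); print({k:np.round(s[k],2).tolist() for k in ['t','eef_pos','q','ft_force','grip_width']})
step(tray(52,0,160),tot(125.1,0,0))
step(tray(52,0,160),tot(125.1,35.1,17))
step(tray(52,0,160),RT)
E
```

```text
{'t': 17.95, 'eef_pos': [501.25, 170.09, 240.23], 'q': [0.14, 0.1, -0.54, 1.75, 0.05, 1.31, 1.16], 'ft_force': [0.23, -0.13, -0.94], 'grip_width': 53.61}
shift [0.024, 0.461, -0.109] turn [-0.0, -0.004, 1.148] mm [6.1, 115.3, -27.3] deg 34.4
shift [0.024, 0.461, -0.109] turn [0.176, -0.551, 1.139] mm [6.1, 115.3, -27.3] deg 38.3
shift [0.024, 0.461, -0.109] turn [0.363, -1.131, 1.111] mm [6.1, 115.3, -27.3] deg 48.8
```

Request:
{"fn": "drive_tool", "kwargs": {
  "increments": [
    [[-0.01,0.03,0,0.03,-0.1,0.16],[-0.03,0.09,-0.01,0.08,-0.25,0.4],[-0.06,0.18,-0.02,0.13,-0.42,0.68],[-0.08,0.25,-0.02,0.17,-0.56,0.92],[-0.08,0.28,-0.02,0.18,-0.58,0.96],[-0.08,0.28,-0.02,0.18,-0.58,0.96]]
  ]
}}

```text
t: 18.55
eef_pos: [480.3, 241.1, 235.7]
tool_rot: [-0.254, 0.955, 0.046, 0.149]
ft_force: [-0.4, 0.6, -1.5]
grip_width: 53.6
grasp_force: 0.0
```

```bash
python3 - <<'E'
from fit import *
s=env.read_state(); print({k:np.round(s[k],2).tolist() for k in ['t','eef_pos','q','ft_force','grip_width']})
step(tray(52,0,160),RT)
E
```

```text
{'t': 18.55, 'eef_pos': [480.31, 241.14, 235.68], 'q': [0.12, -0.12, -0.57, 1.98, -0.12, 0.95, 1.68], 'ft_force': [-0.44, 0.62, -1.48], 'grip_width': 53.56}
shift [0.108, 0.177, -0.091] turn [0.287, -0.491, 0.17] mm [27.1, 44.3, -22.8] deg 17.8
```

Request:
{"fn": "drive_tool", "kwargs": {
  "increments": [
    [[0.02,0.03,-0.015,0.05,-0.08,0.03],[0.05,0.08,-0.04,0.14,-0.24,0.08],[0.08,0.14,-0.07,0.23,-0.4,0.14],[0.1,0.17,-0.09,0.287,-0.491,0.17],[0.108,0.177,-0.091,0.287,-0.491,0.17],[0.108,0.177,-0.091,0.287,-0.491,0.17],[0.108,0.177,-0.091,0.287,-0.491,0.17]]
  ]
}}

```text
t: 19.25
eef_pos: [509.0, 285.7, 214.3]
tool_rot: [-0.289, 0.909, 0.091, 0.287]
ft_force: [0.4, 0.5, 0.8]
grip_width: 53.8
grasp_force: 0.0
```

```bash
python3 - <<'E'
from fit import *
s=env.read_state(); print({k:np.round(s[k],2).tolist() for k in ['t','eef_pos','q','ft_force','grip_width']})
step(tray(52,0,70),RT); step(tray(52,0,3),RT)
im,i=snap('wrist')
for t in finder.trace('wrist','jar_a')[:3]:
    m=t['region'].astype(np.uint8);cs=max(cv2.findContours(m,0,2)[0],key=cv2.contourArea).reshape(-1,2)
    print(round(float(t['conf']),2),stats(cs).round(1),cv2.boundingRect(cs))
h=cv2.convexHull(proj(i,jarpts(PM,0)).astype(np.float32));print(0,stats(h).round(1),cv2.boundingRect(h.astype(np.int32)))
E
```

```text
{'t': 19.25, 'eef_pos': [508.98, 285.67, 214.33], 'q': [0.06, -0.17, -0.54, 2.15, -0.3, 0.54, 1.9], 'ft_force': [0.42, 0.49, 0.82], 'grip_width': 53.83}
shift [0.162, 0.118, -0.301] turn [0.0, 0.002, -0.004] mm [40.6, 29.4, -75.2] deg 0.1
shift [0.288, 0.206, -0.52] turn [0.0, 0.002, -0.004] mm [72.1, 51.5, -130.0] deg 0.1
0.97 [319.5 180.6] (294, 117, 53, 132)
0.67 [62.1  4.5] (40, 0, 39, 13)
0.43 [317.4 211.6] (168, 80, 304, 284)
0 [319.3 180.5] (293, 115, 53, 135)
```

The silhouette matches the prediction within 0.3 px, so I go in for jar 2.

Request:
{"fn": "drive_tool", "kwargs": {
  "increments": [
    [[0.02,0.015,-0.04,0,0,0],[0.06,0.044,-0.11,0,0,0],[0.11,0.08,-0.2,0,0,0],[0.15,0.108,-0.275,0,0,0],[0.162,0.118,-0.301,0,0,0],[0.162,0.118,-0.301,0,0,0],[0.162,0.118,-0.301,0,0,0]]
  ]
}}

```text
t: 20.05
eef_pos: [548.5, 315.4, 137.8]
tool_rot: [-0.289, 0.909, 0.091, 0.287]
ft_force: [-0.6, 0.9, 0.1]
grip_width: 53.7
grasp_force: 0.0
```

```bash
python3 - <<'E'
from fit import *
s=env.read_state(); print({k:np.round(s[k],2).tolist() for k in ['t','eef_pos','q','ft_force','grip_width']})
step(tray(52,0,3),RT)
E
```

```text
{'t': 20.05, 'eef_pos': [548.49, 315.42, 137.78], 'q': [0.06, 0.07, -0.61, 2.13, -0.0, 0.34, 1.65], 'ft_force': [-0.63, 0.9, 0.12], 'grip_width': 53.71}
shift [0.13, 0.087, -0.214] turn [0.001, 0.001, -0.007] mm [32.6, 21.8, -53.5] deg 0.2
```

Request:
{"fn": "drive_tool", "kwargs": {
  "increments": [
    [[0.02,0.014,-0.035,0,0,0],[0.058,0.04,-0.1,0,0,0],[0.094,0.064,-0.16,0,0,0],[0.118,0.08,-0.195,0,0,0],[0.129,0.087,-0.212,0,0,0],[0.129,0.087,-0.212,0,0,0],[0.129,0.087,-0.212,0,0,0]]
  ]
}}

```text
t: 20.75
eef_pos: [580.9, 337.1, 85.9]
tool_rot: [-0.29, 0.908, 0.091, 0.287]
ft_force: [0.1, -0.9, 0.6]
grip_width: 53.7
grasp_force: 0.0
```

Request:
{"fn": "drive_tool", "kwargs": {
  "increments": [
    [[0,0,0,0,0,0],[0,0,0,0,0,0],[0,0,0,0,0,0],[0,0,0,0,0,0],[0,0,0,0,0,0],[0,0,0,0,0,0],[0,0,0,0,0,0]]
  ],
  "grip": 0.0,
  "newtons": 22
}}

```text
t: 21.45
eef_pos: [581.3, 336.3, 86.3]
tool_rot: [-0.289, 0.909, 0.09, 0.288]
ft_force: [-4.2, -4.0, 6.1]
grip_width: 40.3
grasp_force: 21.9
```

Request:
{"fn": "drive_tool", "kwargs": {
  "increments": [
    [[-0.006,-0.004,0.01,0,0,0],[-0.018,-0.012,0.031,0,0,0],[-0.036,-0.025,0.063,0,0,0],[-0.054,-0.038,0.094,0,0,0],[-0.066,-0.046,0.115,0,0,0],[-0.066,-0.046,0.115,0,0,0],[-0.066,-0.046,0.115,0,0,0]]
  ]
}}

```text
t: 22.15
eef_pos: [564.2, 325.2, 113.8]
tool_rot: [-0.289, 0.909, 0.09, 0.287]
ft_force: [0.3, 0.7, -0.6]
grip_width: 39.8
grasp_force: 22.5
```

```bash
python3 - <<'E'
from fit import *
s=env.read_state(); print({k:np.round(s[k],2).tolist() for k in ['t','eef_pos','q','ft_force','grip_width','grasp_force']})
e=np.array([np.cos(PM[3]),np.sin(PM[3]),0])
step(s['eef_pos']+150*np.array([-.707*e[0],-.707*e[1],.707]),RT)
E
```

```text
{'t': 22.15, 'eef_pos': [564.21, 325.17, 113.82], 'q': [0.01, 0.16, -0.58, 2.11, 0.15, 0.29, 1.52], 'ft_force': [0.29, 0.68, -0.6], 'grip_width': 39.76, 'grasp_force': 22.5}
shift [-0.347, -0.244, 0.424] turn [0.003, 0.003, -0.007] mm [-86.8, -61.0, 106.0] deg 0.2
```

Request:
{"fn": "drive_tool", "kwargs": {
  "increments": [
    [[-0.03,-0.02,0.035,0,0,0],[-0.1,-0.07,0.122,0,0,0],[-0.17,-0.12,0.208,0,0,0],[-0.24,-0.17,0.294,0,0,0],[-0.29,-0.21,0.36,-0.07,0.1,0],[-0.31,-0.26,0.41,-0.19,0.27,0],[-0.31,-0.33,0.45,-0.33,0.47,0],[-0.3,-0.41,0.48,-0.47,0.67,0],[-0.28,-0.5,0.5,-0.6,0.85,0],[-0.26,-0.58,0.5,-0.67,0.954,0],[-0.257,-0.62,0.5,-0.67,0.954,0],[-0.257,-0.62,0.5,-0.67,0.954,0]]
  ]
}}

```text
t: 23.35
eef_pos: [500.2, 169.2, 237.8]
tool_rot: [-0.302, 0.953, 0.001, -0.0]
ft_force: [0.2, -0.1, -1.4]
grip_width: 39.8
grasp_force: 22.7
```

```bash
python3 - <<'E'
from fit import *
s=env.read_state(); print({k:np.round(s[k],2).tolist() for k in ['t','eef_pos','q','ft_force','grip_width','grasp_force']})
step([500,170,240],tot(125.1,0,0)); step([483.7,79,150],tot(1,0,0))
E
```

```text
{'t': 23.35, 'eef_pos': [500.16, 169.17, 237.8], 'q': [0.26, 0.11, -0.68, 1.75, 0.07, 1.31, 1.75], 'ft_force': [0.16, -0.11, -1.37], 'grip_width': 39.84, 'grasp_force': 22.69}
shift [-0.001, 0.003, 0.009] turn [-0.004, -0.001, -0.003] mm [-0.2, 0.8, 2.2] deg 0.2
shift [-0.066, -0.361, -0.351] turn [-0.004, 0.003, -4.14] mm [-16.5, -90.2, -87.8] deg 124.2
```

Request:
{"fn": "drive_tool", "kwargs": {
  "increments": [
    [[0,0,0,0,0,-0.22],[0,0,0,0,0,-0.5],[0,0,0,0,0,-0.78],[0,0,0,0,0,-1],[0,0,0,0,0,-1]]
  ]
}}

```text
t: 23.85
eef_pos: [498.9, 171.4, 238.9]
tool_rot: [-0.047, 0.999, 0.001, 0.001]
ft_force: [0.2, -0.2, -1.4]
grip_width: 40.1
grasp_force: 22.6
```

Request:
{"fn": "drive_tool", "kwargs": {
  "increments": [
    [[0,0,0,0,0,-0.22],[0,0,0,0,0,-0.5],[0,0,0,0,0,-0.78],[0,0,0,0,0,-1],[0,0,0,0,0,-1]]
  ]
}}

```text
t: 24.35
eef_pos: [499.3, 171.1, 238.9]
tool_rot: [0.212, 0.977, 0.001, 0.001]
ft_force: [0.2, 0.4, -1.1]
grip_width: 39.8
grasp_force: 22.6
```

Request:
{"fn": "drive_tool", "kwargs": {
  "increments": [
    [[0,0,0,0,0,-0.22],[0,0,0,0,0,-0.5],[0,0,0,0,0,-0.78],[0,0,0,0,0,-1],[0,0,0,0,0,-1]]
  ]
}}

```text
t: 24.85
eef_pos: [499.6, 170.8, 238.9]
tool_rot: [0.457, 0.889, 0.0, 0.001]
ft_force: [-0.3, 0.2, -1.4]
grip_width: 40.0
grasp_force: 22.6
```

Request:
{"fn": "drive_tool", "kwargs": {
  "increments": [
    [[-0.01,-0.03,0,0,0,-0.22],[-0.03,-0.1,0,0,0,-0.5],[-0.05,-0.2,0,0,0,-0.78],[-0.06,-0.3,0,0,0,-1],[-0.066,-0.35,-0.05,0,0,-1],[-0.066,-0.36,-0.15,0,0,-1],[-0.066,-0.36,-0.27,0,0,-1],[-0.066,-0.36,-0.35,0,0,-1],[-0.066,-0.36,-0.38,0,0,-1],[-0.066,-0.36,-0.38,0,0,-1],[-0.066,-0.36,-0.38,0,0,-1]]
  ]
}}

```text
t: 25.95
eef_pos: [484.0, 80.9, 144.5]
tool_rot: [0.672, 0.74, 0.001, 0.001]
ft_force: [-0.2, 0.3, -1.0]
grip_width: 39.9
grasp_force: 22.7
```

```bash
python3 - <<'E'
from fit import *
s=env.read_state(); print({k:np.round(s[k],2).tolist() for k in ['t','eef_pos','q','ft_force','grip_width','grasp_force']})
im,i=snap('wrist')
for t in finder.trace('wrist','jar_a')[:3]:
    m=t['region'].astype(np.uint8);cs=max(cv2.findContours(m,0,2)[0],key=cv2.contourArea).reshape(-1,2)
    print(round(float(t['conf']),2),stats(cs).round(1),cv2.boundingRect(cs),np.round(cv2.minAreaRect(cs)[2],1))
y=np.array([0,0,0]); P=cyl(20.5,105)@np.array([[1,0,0],[0,0,1],[0,-1,0]])+[553.7,131,37.5]
print(cv2.boundingRect(proj(i,P).astype(np.int32)))
step([483.7,79,52],tot(1,0,0))
E
```

```text
{'t': 25.95, 'eef_pos': [484.05, 80.94, 144.5], 'q': [0.25, 0.09, -0.49, 1.95, 0.05, 1.11, -0.16], 'ft_force': [-0.17, 0.27, -0.99], 'grip_width': 39.88, 'grasp_force': 22.66}
0.96 [320.6 247.3] (268, 141, 109, 221) 90.0
0.79 [426.8 204. ] (387, 134, 83, 158) 11.6
(379, 135, 86, 162)
shift [-0.003, -0.007, -0.372] turn [0.001, 0.006, -0.147] mm [-0.7, -1.8, -93.1] deg 4.4
```

Request:
{"fn": "drive_tool", "kwargs": {
  "increments": [
    [[0,0,-0.03,0,0,-0.05],[0,-0.006,-0.09,0,0,-0.14],[0,-0.006,-0.17,0,0,-0.147],[0,-0.006,-0.25,0,0,-0.147],[0,-0.006,-0.32,0,0,-0.147],[0,-0.006,-0.36,0,0,-0.147],[0,-0.006,-0.38,0,0,-0.147],[0,-0.006,-0.386,0,0,-0.147],[0,-0.006,-0.386,0,0,-0.147],[0,-0.006,-0.386,0,0,-0.147]]
  ]
}}

```text
t: 27.05
eef_pos: [484.2, 79.0, 48.2]
tool_rot: [0.701, 0.713, 0.001, 0.001]
ft_force: [-0.1, 0.4, -0.9]
grip_width: 39.8
grasp_force: 22.6
```

Request:
{"fn": "drive_tool", "kwargs": {
  "increments": [
    [[0,0,-0.004,0,0,0],[0,0,-0.008,0,0,0],[0,0,-0.012,0,0,0],[0,0,-0.012,0,0,0]]
  ]
}}

```text
t: 27.45
eef_pos: [483.4, 78.9, 44.2]
tool_rot: [0.701, 0.713, -0.0, 0.001]
ft_force: [-0.6, -0.1, -1.1]
grip_width: 39.8
grasp_force: 22.6
```

Request:
{"fn": "drive_tool", "kwargs": {
  "increments": [
    [[0,0,-0.004,0,0,0],[0,0,-0.004,0,0,0],[0,0,-0.004,0,0,0]]
  ]
}}

```text
t: 27.75
eef_pos: [483.6, 79.0, 43.7]
tool_rot: [0.701, 0.713, 0.0, 0.001]
ft_force: [-1.7, 0.1, 4.8]
grip_width: 40.5
grasp_force: 23.0
```

Request:
{"fn": "drive_tool", "kwargs": {
  "increments": [
    [[-0.004,0,0,0,0,0],[-0.008,0,0,0,0,0],[-0.008,0,0,0,0,0]]
  ]
}}

```text
t: 28.05
eef_pos: [482.8, 79.0, 43.9]
tool_rot: [0.701, 0.713, 0.001, 0.002]
ft_force: [3.1, 0.0, 2.2]
grip_width: 40.0
grasp_force: 22.9
```

Request:
{"fn": "drive_tool", "kwargs": {
  "increments": [
    [[0,0,-0.002,0,0,0],[0,0,-0.002,0,0,0],[0,0,-0.002,0,0,0]]
  ]
}}

```text
t: 28.35
eef_pos: [482.8, 79.0, 43.8]
tool_rot: [0.701, 0.713, 0.001, 0.002]
ft_force: [1.6, -0.6, 6.9]
grip_width: 40.2
grasp_force: 23.3
```

Seated in the groove: the sideways force changes sign around here, and the pressing force is about 7 N. I release and withdraw.

Request:
{"fn": "drive_tool", "kwargs": {
  "increments": [
    [[0,0,0.002,0,0,0],[0,0,0.002,0,0,0],[0,0,0.002,0,0,0],[0,0,0.002,0,0,0],[0,0,0.002,0,0,0]]
  ],
  "grip": 0.63
}}

```text
t: 28.85
eef_pos: [481.1, 78.9, 43.0]
tool_rot: [0.701, 0.713, -0.0, 0.0]
ft_force: [-0.3, -0.7, -0.0]
grip_width: 53.6
grasp_force: 0.0
```

Request:
{"fn": "drive_tool", "kwargs": {
  "increments": [
    [[0,0,0.02,0,0,0],[0,0,0.06,0,0,0],[0,0,0.14,0,0,0],[0,0,0.25,0,0,0],[0,0,0.38,0,0,0],[0,0,0.5,0,0,0],[0,0,0.6,0,0,0],[0,0,0.67,0,0,0],[0,0,0.7,0,0,0],[0,0,0.7,0,0,0]]
  ]
}}

```text
t: 29.85
eef_pos: [482.1, 79.1, 219.8]
tool_rot: [0.701, 0.713, 0.001, 0.002]
ft_force: [-0.0, 0.7, -0.1]
grip_width: 54.0
grasp_force: 0.0
```

```bash
python3 - <<'E'
from fit import *
s=env.read_state(); print({k:np.round(s[k],2).tolist() for k in ['t','eef_pos','ft_force','grip_width']})
im,i=snap('wrist','w9')
def chk(cam,i,label):
    for t in finder.trace(cam,'jar_a')[:3]:
        m=t['region'].astype(np.uint8);cs=max(cv2.findContours(m,0,2)[0],key=cv2.contourArea).reshape(-1,2)
        u=cv2.undistortPoints(cs.reshape(-1,1,2).astype(float),i['camera_matrix'],i['distortion']).reshape(-1,2)
        d=np.c_[u,np.ones(len(u))]@i['R']; o=-i['R'].T@i['t']; P=o+d*((37.5-o[2])/d[:,2])[:,None]
        print(label,round(float(t['conf']),2),P.mean(0).round(),[np.round(v,1) for v in cv2.minAreaRect(P[:,:2].astype(np.float32))])
chk('wrist',i,'wrist')
im,i=snap('scene'); chk('scene',i,'scene')
print('shaker',[(round(float(d['conf']),2),w(i,d['centre']).round().tolist()) for d in finder.tip_of('scene','shaker')])
E
```

```text
{'t': 29.85, 'eef_pos': [482.12, 79.1, 219.77], 'ft_force': [-0.03, 0.74, -0.13], 'grip_width': 54.0}
wrist 0.71 [559.  68.  38.] [array([557. ,  76.6]), array([ 43.2, 113.7]), np.float64(0.0)]
wrist 0.65 [488.  68.  38.] [array([485.8,  75.8]), array([ 41.8, 113.9]), np.float64(0.9)]
scene 0.77 [558.  77.  38.] [array([559.1,  83.8]), array([ 44.6, 126.9]), np.float64(1.2)]
scene 0.57 [487.  86.  38.] [array([487.4,  84.1]), array([ 42.1, 124.8]), np.float64(0.3)]
shaker [(0.65, [718.0, 183.0, 0.0]), (0.47, [504.0, 382.0, 47.0])]
```

Both jars lie flat at x ≈ 557 and 486, parallel to within 1°. The shaker is still in its lane and the arm is clear. Handing in.

```bash
python3 -c "
from workcell import close_job
print(close_job())"
```

```text
the job is handed in; nothing more can be done
None
```

Job handed in at about 30 s: both jars lie flat and side by side along the tote's ribs, each felt down at under 10 N, the shaker is still in its lane, and the one slip was a wrong-way tilt that ran the arm to its joint limits (69 N at the wrist; I saw no sign it struck anything).

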